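Feed two bushings into the roll chute and index one to the stop

TASK

Feed both bushings (the ones with blue plugs) that stand on the chute's loading ledge into the lane of the gravity chute: push each one over the ledge's edge so that it lies on its side across the lane and rolls down to queue at the gate. When both are queued there, press the red escapement lever once, all the way down, until the front bushing has rolled down to the rubber end stop, then let the lever come back up so that the other bushing moves up and waits at the gate. Leave the other things on the bench where they are.

Things in the scene. Friction and masses are not known exactly. Their poses are not given: they have to be found in the camera images.
- chute: gravity roll chute fixed to the bench, grey base plate 200 x 400 mm. Origin on the bench under the middle of the lane; x across the lane, away from the ledge; y uphill along it; z up. The lane is a trough 86 mm wide inside (x -43 to 43 mm), y 193 mm (upper end) to -183 mm (end stop), its floor falling 8 degrees towards -y (z = 63 mm at y = 0), side walls 41 mm high; 89 mm wide below the ledge
- ledge_edge (a point): middle of the loading ledge's edge over the lane; the edge runs along the chute's y. The ledge is a level steel plate, chute x -128 to -43, y 34 to 196, top z = 112 mm, 27 to 39 mm above the lane's floor, with no wall between. A bushing pushed slowly (0.06 m/s) square over the edge at mid-height tips over it by itself once its centre is past, lands across the lane and rolls off
- bushing_1: first bushing: plain steel tube 52 mm in diameter, 75 mm long, its bore closed at both ends by blue plastic plugs; 0.14 to 0.28 kg. Starts upright on the loading ledge, its centre 31 to 45 mm from the edge; the two stand 77 to 93 mm apart along the edge, either one uphill. Its origin is the centre of one end face (the underside at the start); z along the tube
- bushing_2: second bushing: plain steel tube 52 mm in diameter, 75 mm long, its bore closed at both ends by blue plastic plugs; 0.14 to 0.28 kg. Starts upright on the loading ledge, its centre 31 to 45 mm from the edge; the two stand 77 to 93 mm apart along the edge, either one uphill. Its origin is the centre of one end face (the underside at the start); z along the tube
- bushing_1_mid (a point): centre of bushing_1, on its axis 37.5 mm from either end
- bushing_2_mid (a point): centre of bushing_2, on its axis 37.5 mm from either end
- gate_seat (a point): where the centre of a bushing lies that rests on its side against the gate: (0, -64, 81) mm in the chute's frame. The gate is the escapement's front finger, a steel plate standing 22 mm up out of a slot in the lane's floor. A bushing takes about 1 s to roll there from the ledge
- queue_seat (a point): where the centre of the second bushing lies when it rests uphill against the one at the gate: (0, -13, 88) mm in the chute's frame
- stop_seat (a point): where the centre of a bushing lies that rests against the rubber buffer of the end stop at the lane's lower end: (0, -159, 67) mm in the chute's frame
- escapement (a joint): rocker angle, rad: 0 with the lever up (spring-returned; the front finger blocks the lane), 0.7 fully down (hard stop). Pressing lowers the front finger, freeing the front bushing from about 0.55 rad, while a rear finger rises and holds the next one; as the lever comes up the next one rolls on to the gate. Hold it down about 1 s
- lever_pad (a point): middle of the upper face of the lever's red press pad, 34 mm (across) x 42 mm, on the robot's side of the chute near its lower end. At rest about 91 mm above the bench, sloping about 12 degrees; it goes almost straight down, 44 mm to free the front bushing, 56 mm to its hard stop. It takes about 4 N at first, 6 N at the end of its stroke
- marker: black marker pen 136 mm long, 14 mm thick, lying along the front edge of the chutes base plate (8 mm above the bench); a bystander. Origin at the centre of its underside
- calliper: vernier caliper 235 mm long, 72 mm wide, 15 mm high, lying flat on the bench in front of the chute; a bystander. Origin at the centre of its underside
- chip_brush: flat chip brush 190 mm long, 26 mm wide, 12 mm high, lying at the front edge of the bench, to the left; a bystander. Origin at the centre of its underside
Things that resemble listed ones, but are neither listed nor needed, are in the scene too. There is more than one size of the bushing_1; the job needs the middle-sized.

How it is judged:
By the outcome, as a careful person would: the job done as asked, in the order asked, and still so for the second after the job is handed in, with the robot touching nothing.
It also fails if it takes over 51 s, if anything falls off the work surface, if the arm or the gripper's body presses on something with over 40 N, if the wrist force passes 120 N, or if a joint passes its speed limit or range.

ROBOT

A 6-joint arm with a two-finger parallel gripper is mounted at the origin on a cart in front of the work surface, level with it; the furniture and walls round the work are solid. World frame = base frame: x ahead of the robot, y to its left, z up, the work surface at z = 0. Lengths are in m, angles in rad, forces in N, time in s.
With the tool pointing down it reaches from about 0.275 to 0.875 m from the base axis. Payload 12.5 kg.
Tool frame: the origin (TCP) lies on the centre line of the jaws, within the pads' length; the fingertips stand r.finger_overhang ahead of it and the grasp point (between the pads) lies 3 mm ahead of it (r.finger_overhang is the distance from the TCP to the fingertips, in m); z points along the fingers, y is the direction in which the jaws open and shut (so a half turn about z gives the same grasp; the last joint's range is limited). The gripper opens to 85 mm and grips with 20 to 120 N. Pads are 22 mm wide; open, the fingers measure 114 mm over their backs; the gripper's body (76 mm by 85 mm) begins 54 mm behind the grasp point. The pads swing forward as they close: fully open they stand 13 mm farther back than shut.
Start: joints at [1.208, 0.351, 1.652, -0, 1.139, -0.085], TCP at [0.151, 0.529, 0.253] pointing down, gripper open.
Joint ranges: [-2.75, 2.75], [-0.79, 2.1], [0.01, 2.65], [-1.57, 4.71], [0.07, 3.14], [-2.87, 2.87]. Speed limits (rad/s): [2.22, 2.22, 2.79, 3.14, 3.14, 3.14].

INTERFACE

Orientations are given as a unit quaternion [x, y, z, w].
In Python, from cell import r, optics gives the robot as it stands. The module is installed in compiled form; this text tells all that it offers. Calls block until the motion is done:
- r.move_to(position, orientation): joint-space move of the TCP to a pose.
- r.move_linear(position, rot=None, vel=0.15): straight line of the TCP; rot=None keeps the orientation; vel is the mean speed in m/s.
- r.set_joints(angles): joint-space move.
- r.set_gripper(opening, squeeze=None): opening from 0.0 (shut) to 1.0 (fully open); squeeze is the grip in N (None keeps the last); returns when the fingers have stopped.
- r.sleep(seconds).
- r.inverse_kinematics(position, orientation): joint angles nearest the present ones, or None.
- optics.get_image(name): name is "scene" or "side" or "wrist"; returns a dict with "pixels" (400x640x3 uint8, red, green, blue), "depth" (400x640 float32, m along the optical axis (not along the pixel's ray), 0 where there is no reading), "fx", "fy", "cx", "cy" (pixels), "D" ([k1, k2, p1, p2, k3] as OpenCV has them; the pictures are not rectified), "camera_from_world" (4x4, takes a point from world to camera coordinates); the wrist camera has in their place "mount" (4x4, takes a point from camera to tool coordinates, whose origin is the TCP and whose axes are the flange's). Camera axes: x right, y down, z forward; pixel columns grow to the right and rows downward; lengths in m; the calibration is good to about 2 mm. A picture is of the moment at which its call begins: read the wrist's pose just before it.
A pose or a line that the arm cannot do raises r.PlanningError and nothing moves.
- r.hand_in(): hands the job in, once; it reports no verdict.
Readings, each from a call of its own:
- r.current_t(): time.
- r.current_q(): joint angles.
- r.current_qvel(): joint speeds.
- r.current_effort(): joint torques, N m.
- r.current_tool_pos(): TCP position.
- r.current_ee_rot(): TCP orientation.
- r.current_contact_force(): force on the tool from outside, world axes, zero at the start.
- r.current_torque(): the same for the moment, N m.
- r.current_opening(): opening from 0.0 (shut) to 1.0 (fully open).
Only numpy, scipy, OpenCV 4.12 (cv2) and the standard library are available. Lean on these libraries where they do the work, as an engineer would, in place of code of your own. Each camera call takes 0.05 s, during which the arm holds its last target. There are 200 camera calls.

## Working session

There is one attempt and no reset: what is moved stays moved. The work goes in short steps, each a Python script; the robot and the scene stay as the last script left them, time stands still between calls to the robot, and variables do not carry over. Pictures are saved under pics/ and viewed, about 8 in all and at most 12, crops included, and the job is handed in when it is done.

```bash
mkdir -p pics
cat > h.py <<'E'
import numpy as np, cv2
from cell import r, optics
def grab(name, fn=None):
    im=optics.get_image(name)
    if fn: cv2.imwrite('pics/'+fn, im["pixels"][:,:,::-1]); np.savez('pics/'+fn[:-4]+'.npz', **{k:np.array(v) for k,v in im.items()})
    return im
def load(fn): return dict(np.load('pics/'+fn+'.npz'))
def p2w(im,u,v,d=None):
    "pixels -> world using depth"
    u=np.atleast_1d(u).astype(float); v=np.atleast_1d(v).astype(float)
    K=np.array([[im["fx"],0,im["cx"]],[0,im["fy"],im["cy"]],[0,0,1]],float)
    n=cv2.undistortPoints(np.stack([u,v],1)[:,None],K,np.array(im["D"],float))[:,0]
    if d is None: d=im["depth"][v.astype(int),u.astype(int)]
    p=np.c_[n*np.c_[d],d]
    T=np.linalg.inv(im["camera_from_world"]) 
    return p@T[:3,:3].T+T[:3,3]
E
python3 - <<'E'
from h import *
a=grab('scene','s0.png');b=grab('side','d0.png')
print(r.current_t(), r.finger_overhang, r.current_ee_rot(), r.current_contact_force())
E
```

```text
0.1 0.022 [ 1.38445695e-01  9.90369892e-01 -5.04895133e-04 -1.11913926e-04] [ 0.10809643 -0.19281261 -0.33077131]
```

View pics/s0.png

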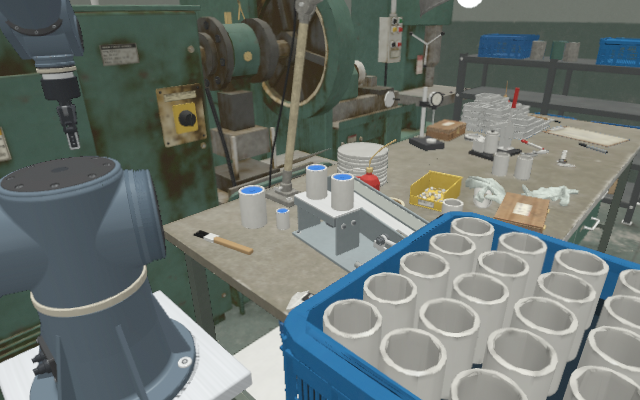

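View pics/d0.png

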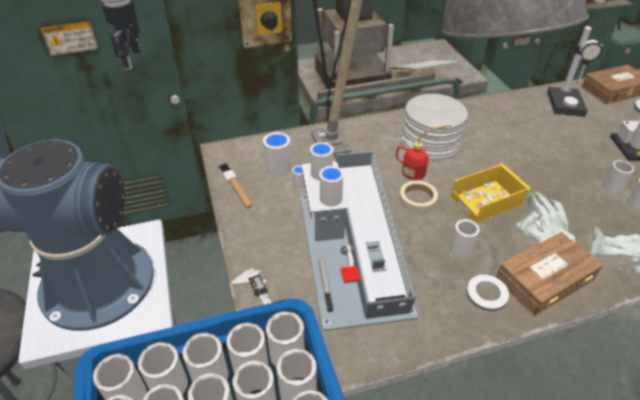

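Side view: the two bushings stand on the ledge with their blue tops at about (321,149) and (331,173). The red pad is at (349,273) and the lane runs down towards the image bottom. A larger and a smaller decoy stand off the chute, at (277,140) and (299,171).

Run:
```python
from h import *
for fn in ('d0','s0'):
    im=load(fn); hsv=cv2.cvtColor(im['pixels'],cv2.COLOR_RGB2HSV)
    for nm,m in (('blue',cv2.inRange(hsv,(100,120,120),(125,255,255))),('red',cv2.inRange(hsv,(0,190,120),(4,255,255))|cv2.inRange(hsv,(176,190,120),(180,255,255)))):
        n,l,st,c=cv2.connectedComponentsWithStats(m)
        for i in range(1,n):
            if 20<st[i,4]<1500:
                v,u=np.where(l==i); P=p2w(im,u,v); P=P[im['depth'][v,u]>0]
                if len(P): print(fn,nm,c[i].round(1),st[i,4],'med',np.median(P,0).round(4),'ext',(np.percentile(P,97,0)-np.percentile(P,3,0)).round(3))
# cloud from side: lane / base / ledge
im=load('d0'); v,u=np.mgrid[100:340,200:440]; P=p2w(im,u.ravel(),v.ravel()); ok=im['depth'][v.ravel(),u.ravel()]>0;P=P[ok]
# ledge top points
L=P[abs(P[:,2]-.112)<.003]; L=L[(L[:,0]>.25)&(L[:,0]<.75)]
print('ledge',len(L),L.min(0),L.max(0), cv2.minAreaRect(L[:,:2].astype(np.float32)))
B=P[abs(P[:,2]-.008)<.003]; print('base',len(B),np.percentile(B,[2,98],axis=0))
for (uu,vv) in [(329,326),(417,317),(304,196),(307,165),(371,152),(337,164),(365,313),(411,301),(347,206),(344,203),(325,211)]:
    print((uu,vv),p2w(im,uu,vv).round(4))
```

```text
d0 blue [276. 140.] 170 med [0.4741 0.261  0.0964] ext [0.044 0.041 0.005]
d0 blue [321.2 149. ] 122 med [0.5428 0.0831 0.1837] ext [0.032 0.03  0.005]
d0 blue [298.2 169.9] 32 med [0.5117 0.184  0.0471] ext [0.016 0.022 0.006]
d0 blue [331.1 173.7] 148 med [ 0.5381 -0.0055  0.1836] ext [0.031 0.032 0.005]
d0 blue [222.4 337.2] 58 med [ 0.2534 -0.3578  0.2157] ext [0.012 0.014 0.027]
d0 blue [179.3 347.8] 48 med [ 0.1888 -0.3566  0.2162] ext [0.012 0.013 0.025]
d0 red [350.2 273.9] 173 med [ 0.5156 -0.2055  0.0906] ext [0.027 0.033 0.009]
s0 blue [499.8  35.7] 79 med [3.0961 0.8013 0.4001] ext [0.402 0.299 0.014]
s0 blue [618.   51.6] 619 med [ 3.0809 -0.0379  0.3339] ext [0.411 0.23  0.15 ]
s0 blue [638.1  52. ] 24 med [ 3.0773 -0.1623  0.3392] ext [0.04  0.022 0.054]
s0 blue [500.5  54.1] 40 med [3.1014 0.7307 0.2681] ext [0.369 0.192 0.026]
s0 blue [315.8 167.4] 56 med [0.5413 0.083  0.1853] ext [0.03  0.031 0.002]
s0 blue [342.2 176.7] 70 med [ 0.5359 -0.0068  0.1854] ext [0.031 0.03  0.002]
s0 blue [251.3 189.8] 105 med [0.4732 0.2598 0.0981] ext [0.043 0.042 0.003]
s0 blue [281
[... 217 characters left out ...]
.025]
ledge 691 [ 0.48247679 -0.07378354  0.10902789] [0.67266677 0.32032739 0.11499423] ((0.5949039459228516, 0.13080093264579773), (0.3884333670139313, 0.17489062249660492), 81.42794799804688)
base 4181 [[ 0.31402619 -0.27908264  0.00511412]
 [ 0.80931135  0.26867114  0.01062244]]
(329, 326) [[ 0.4559 -0.2572  0.0076]]
(417, 317) [[ 0.6363 -0.2872  0.0032]]
(304, 196) [[0.5086 0.1194 0.0136]]
(307, 165) [[0.5186 0.1204 0.1126]]
(371, 152) [[0.6725 0.0959 0.1359]]
(337, 164) [[0.5913 0.1096 0.1069]]
(365, 313) [[ 0.5302 -0.2615  0.0275]]
(411, 301) [[ 0.6144 -0.2863  0.0675]]
(347, 206) [[ 0.5657 -0.0386  0.1098]]
(344, 203) [[ 0.5613 -0.0306  0.1128]]
(325, 211) [[ 0.5163 -0.0335  0.1035]]
```

Run:
```python
import cv2
i=cv2.imread('pics/d0.png')[120:335,250:440]; cv2.imwrite('pics/d0c.png',cv2.resize(i,None,fx=2.75,fy=2.75,interpolation=cv2.INTER_CUBIC))
```

```text
(no output)
```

View pics/d0c.png

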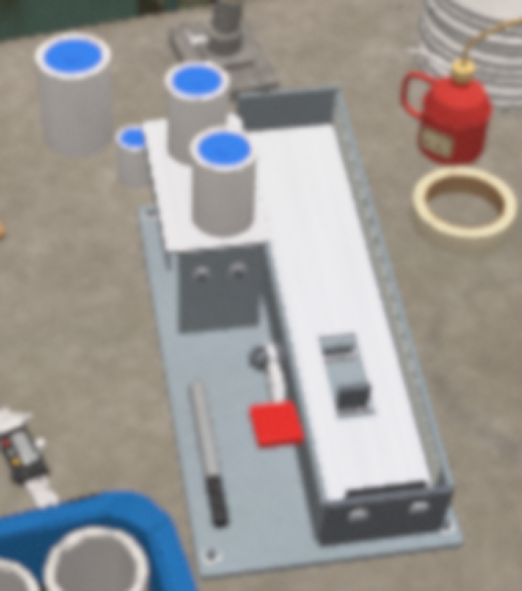

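```bash
cat > fit.py <<'E'
from h import *
def cloud(im,box=None):
    v,u=np.mgrid[0:400,0:640]; u=u.ravel();v=v.ravel()
    ok=im['depth'][v,u]>0; P=p2w(im,u[ok],v[ok])
    return P[(P[:,0]>.38)&(P[:,0]<.75)&(P[:,1]>-.35)&(P[:,1]<.2)&(P[:,2]>-.01)&(P[:,2]<.25)]
def fitpose(P,x0):
    from scipy.optimize import least_squares
    T8=np.tan(np.radians(8)); x=np.array(x0,float)
    def loc(x,P):
        c,s=np.cos(x[2]),np.sin(x[2]); d=P[:,:2]-x[:2]
        return np.c_[d[:,0]*c+d[:,1]*s,-d[:,0]*s+d[:,1]*c,P[:,2]]
    for tol in (.015,.008,.005,.005):
        q=loc(x,P); f=63e-3+T8*q[:,1]
        fl=(abs(q[:,2]-f)<tol)&(abs(q[:,0])<.036)&(q[:,1]>-.17)&(q[:,1]<.18)&((q[:,1]<-.1)|(q[:,1]>0))
        # inside face of far wall
        w=(abs(q[:,0]-.043)<tol)&(q[:,2]>f+.008)&(q[:,2]<f+.036)&(q[:,1]>-.17)&(q[:,1]<.18)
        def res(x):
            a=loc(x[:3],P[fl]);b=loc(x[:3],P[w])
            return np.r_[(a[:,2]-x[3]-63e-3-T8*a[:,1])*.5,(b[:,0]-.043)]
        s=least_squares(res,np.r_[x[:3],0],loss='soft_l1',f_scale=.002); x=s.x
    return x,fl.sum(),w.sum(),loc
E
python3 - <<'E'
from fit import *
for fns in (['d0'],['s0'],['d0','s0']):
    P=np.vstack([cloud(load(f)) for f in fns]); x,a,b,loc=fitpose(P,[.58,-.09,.13]); 
    print(fns,x.round(4),a,b)
    q=loc(x,P)
    print('ledge pts', [np.percentile(q[(abs(q[:,2]-.112)<.003)&(q[:,0]<-.035)&(q[:,1]>0)][:,k],[1,99]).round(4) for k in (0,1)] )
    print('pad,b', loc(x,np.array([[.5156,-.2055,.0906],[.542,.083,.187],[.537,-.006,.187]])).round(4))
E
```

```text
['d0'] [ 0.5205 -0.6559 -0.1432  0.    ] 0 0
ledge pts [array([-0.1266, -0.0425]), array([0.6108, 0.7719])]
pad,b [[-0.0692  0.445   0.0906]
 [-0.0842  0.7344  0.187 ]
 [-0.0765  0.6456  0.187 ]]
['s0'] [-0.1044 -4.8486 -0.1476  0.    ] 0 0
ledge pts [array([-0.1281, -0.0452]), array([4.8445, 5.0128])]
pad,b [[-0.0693  4.6838  0.0906]
 [-0.0856  4.973   0.187 ]
 [-0.0775  4.8842  0.187 ]]
['d0', 's0'] [ 0.8199  1.3656 -0.148   0.    ] 0 0Traceback (most recent call last):
  File "<stdin>", line 6, in <module>
    return _quantile_unchecked(
        a, q, axis, out, overwrite_input, method, keepdims, weights)
    return _ureduce(a,
                    func=_quantile_ureduce_func,
    ...<5 lines>...
                    overwrite_input=overwrite_input,
                    method=method)
    r = func(a, **kwargs)
    result = _quantile(arr,
                       quantiles=q,
    ...<2 lines>...
                       out=out,
                       weights=wgt)
    slices_having_nans = np.isnan(arr[-1, ...])
                                  ~~~^^^^^^^^^
IndexError: index -1 is out of bounds for axis 0 with size 0
```

```bash
sed -i 's/-x\[3\]-63e-3/-63e-3/; s/np.r_\[x\[:3\],0\]/x[:3]/' fit.py
python3 - <<'E'
from fit import *
for fns in (['d0'],['s0'],['d0','s0']):
    P=np.vstack([cloud(load(f)) for f in fns]); x,a,b,loc=fitpose(P,[.62,-.085,-.147]); 
    print(fns,x.round(4),a,b)
    q=loc(x,P)
    L=q[(abs(q[:,2]-.112)<.004)&(q[:,0]<-.03)&(q[:,0]>-.14)&(q[:,1]>0)&(q[:,1]<.21)]
    if len(L): print('ledge pts', [np.percentile(L[:,k],[1,5,95,99]).round(4) for k in (0,1)] )
    print('pad,b', loc(x,np.array([[.5156,-.2055,.0906],[.542,.083,.187],[.537,-.006,.187]])).round(4))
E
```

```text
['d0'] [-0.6279  0.2247 -0.2412] 443 0
pad,b [[ 1.2131 -0.1445  0.0906]
 [ 1.1698  0.1419  0.187 ]
 [ 1.1862  0.0543  0.187 ]]
['s0'] [ 0.6041 -0.0847 -0.1488] 326 733
ledge pts [array([-0.1287, -0.1277, -0.0495, -0.0455]), array([0.0247, 0.0378, 0.1855, 0.1961])]
pad,b [[-0.0696 -0.1326  0.0906]
 [-0.0863  0.1567  0.187 ]
 [-0.078   0.0679  0.187 ]]
['d0', 's0'] [ 0.6049 -0.0765 -0.1492] 3023 1196
ledge pts [array([-0.1282, -0.127 , -0.0472, -0.0435]), array([0.0188, 0.0289, 0.1794, 0.1871])]
pad,b [[-0.0692 -0.1408  0.0906]
 [-0.086   0.1484  0.187 ]
 [-0.0777  0.0596  0.187 ]]
```

```bash
cat >> h.py <<'E'
C=np.array([.604,-.0855]); YAW=-.149
def w(x,y,z):  # chute mm -> world m
    c,s=np.cos(YAW),np.sin(YAW); return [C[0]+(x*c-y*s)/1e3, C[1]+(x*s+y*c)/1e3, z/1e3]
def loc(p):
    c,s=np.cos(YAW),np.sin(YAW); d=np.array(p[:2])-C; return np.round([1e3*(d[0]*c+d[1]*s),1e3*(-d[0]*s+d[1]*c),1e3*p[2]],1)
from scipy.spatial.transform import Rotation as R
def quat(tilt=0):
    "tool y along chute y, pointing down; tilt>0 leans the body to -x of the chute"
    z=np.array([np.sin(tilt),0,-np.cos(tilt)]); y=np.array([0,1,0]); M=np.c_[np.cross(y,z),y,z]
    return (R.from_euler('z',YAW)*R.from_matrix(M)).as_quat()
B_UP=loc([.542,.083,.15]); B_DN=loc([.537,-.006,.15])
def push(b,f='x'):
    print('pre',loc(r.current_tool_pos()), r.current_contact_force())
    r.move_linear(w(-65,b[1],164),vel=.055)
    print('end',loc(r.current_tool_pos()), r.current_contact_force(), r.current_t())
E
python3 - <<'E'
from h import *
print(B_UP,B_DN, r.current_ee_rot(), quat())
r.set_gripper(.42)
r.move_to(w(-142,B_DN[1],250),quat())
r.move_linear(w(-142,B_DN[1],164),vel=.12)
push(B_DN)
grab('side','d1.png'); grab('wrist','w1.png')
cv2.imwrite('pics/c1.png',np.vstack([cv2.imread('pics/d1.png')[100:340,150:600],cv2.resize(cv2.imread('pics/w1.png'),(450,281))]))
E
```

```text
[-86.3 157.4 150. ] [-78.1  68.7 150. ] [ 1.38445695e-01  9.90369892e-01 -5.04895133e-04 -1.11913926e-04] [0.0744311  0.99722616 0.         0.        ]
pre [-141.6   68.8  164.6] [-0.55105225  0.64259461  0.3654826 ]
end [-65.2  68.7 164.1] [0.64107367 0.60936341 0.46042914] 5.2583
```

View pics/c1.png

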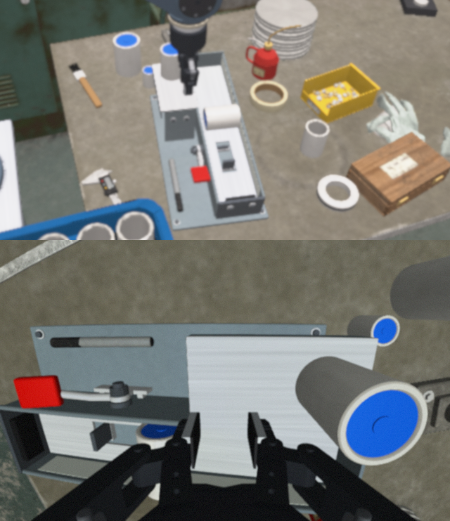

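The side view shows the first bushing lying across the lane and already rolling, at (222,117) in the crop. The wrist view shows the second still upright on the ledge. I'll push that one next.

Run:
```python
from h import *
r.move_linear(w(-142,B_DN[1],164),vel=.15)
a=grab('side','d2.png')
r.move_linear(w(-146,B_UP[1],164),vel=.15)
push(B_UP)
r.move_linear(w(-142,B_UP[1],164),vel=.15)
r.move_linear(w(-142,B_UP[1],250),vel=.2)
r.set_gripper(0)
r.sleep(.5)
grab('side','d3.png'); print(r.current_t())
f=lambda n:cv2.resize(cv2.imread(n)[120:335,250:440],None,fx=2,fy=2,interpolation=cv2.INTER_CUBIC)
cv2.imwrite('pics/c3.png',np.hstack([f('pics/d2.png'),f('pics/d3.png')]))
```

```text
pre [-145.9  157.   163.9] [ 0.01793116 -0.59655876  0.09588259]
end [-65.2 157.4 164. ] [0.56837006 0.92140288 0.44366439] 8.4417
10.675
```

View pics/c3.png

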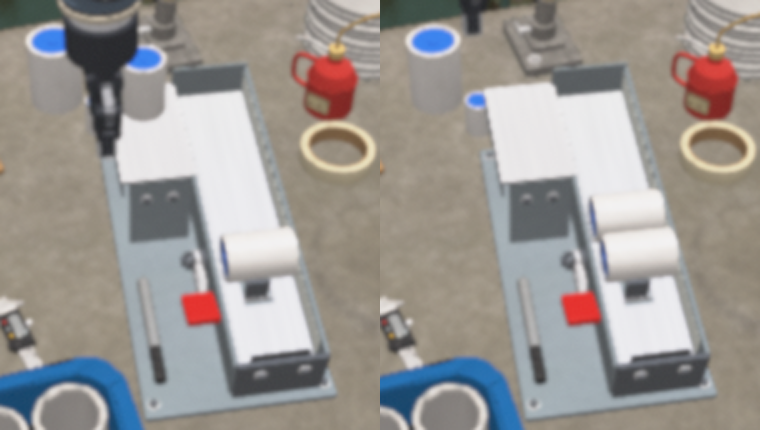

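Right panel: both bushings lie across the lane, the front one at the gate (638,254) and the other resting against it at (628,213). Next is the lever, pressed with the tool tilted so the gripper's body stays clear of the lane.

Run:
```python
from h import *
px,py,_=loc([.5156,-.2055,.0906]); px-=2; print(px,py)
T=.27; q=quat(T)
def tip(z): return w(px-22*np.sin(T),py,z+22*np.cos(T))
r.move_to(tip(170),q)
r.move_linear(tip(98),vel=.15)
print(r.current_contact_force())
r.move_linear(tip(42),vel=.08)
z=42; print(z,loc(r.current_tool_pos()),r.current_contact_force())
while z>29:
    z-=1.5; r.move_linear(tip(z),vel=.03); f=r.current_contact_force(); print(z,f.round(1) if hasattr(f,'round') else f)
    if f[2]>16: break
r.sleep(1.0); print(r.current_contact_force(), loc(r.current_tool_pos()))
grab('side','d4.png')
print(r.current_t())
f=lambda n:cv2.resize(cv2.imread(n)[120:335,250:440],None,fx=2.5,fy=2.5,interpolation=cv2.INTER_CUBIC)
cv2.imwrite('pics/c4.png',f('pics/d4.png'))
```

```text
-71.6 -131.8
[0.60649033 0.16853483 0.14433394]
42 [ -77.6 -131.9   63.3] [-2.12593204 -0.21059969  3.06307874]
40.5 [-0.7  0.4  3.8]
39.0 [-1.   0.   3.9]
37.5 [0.5 0.4 3.5]
36.0 [ 0.8 -0.5  4.1]
34.5 [-1.5 -0.9  8.5]
33.0 [-3.1  0.1 17.6]
[-3.70084148 -0.15881957 15.74797355] [ -76.9 -132.2   55.2]
15.8667
```

View pics/c4.png

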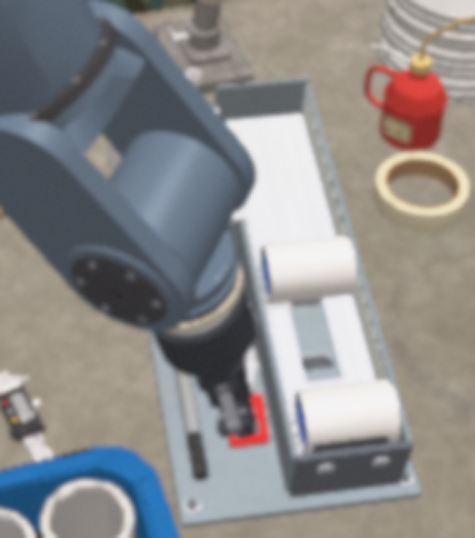

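The lever is on its hard stop. The front bushing is at the end stop (350,412) and the other is held back at (310,267). I'll release the lever now.

Run:
```python
from h import *
T=.27; p=loc(r.current_tool_pos())
r.move_linear(w(p[0]-0,p[1],125),vel=.08)
r.move_linear(w(p[0]-10,p[1],230),vel=.2)
r.move_linear(w(-130,0,280),vel=.25)
r.sleep(1.5)
grab('side','d5.png'); print(r.current_t(), r.current_contact_force())
im=load('d5'); hsv=cv2.cvtColor(im['pixels'],cv2.COLOR_RGB2HSV)
m=cv2.inRange(hsv,(0,190,120),(4,255,255))|cv2.inRange(hsv,(176,190,120),(180,255,255)); v,u=np.where(m[240:310,320:380]); print('pad',np.median(p2w(im,u+320,v+240),0))
f=lambda n:cv2.resize(cv2.imread(n)[120:335,210:440],None,fx=2.5,fy=2.5,interpolation=cv2.INTER_CUBIC)
cv2.imwrite('pics/c5.png',f('pics/d5.png'))
```

```text
19.8667 [-0.01016598  0.9281653  -0.22204978]
pad [ 0.5158604  -0.20588936  0.09064222]
```

View pics/c5.png

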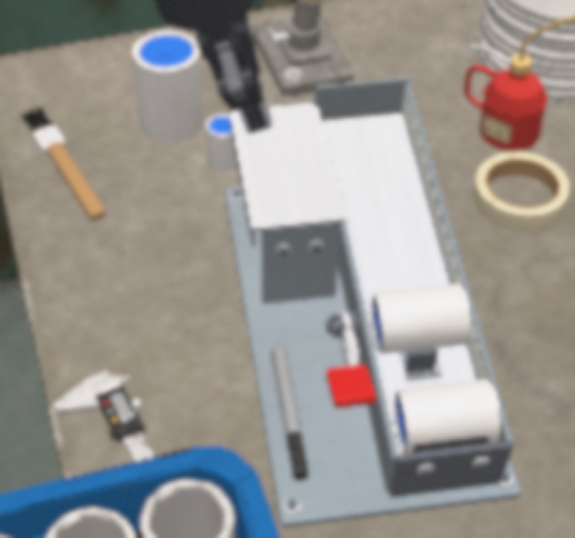

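The final view shows one bushing at the end stop (448,413) and the other at the gate (422,317). The lever is back up and the other things are where they were.

```bash
python3 -c "
from h import *
r.hand_in(); print(r.current_t())"
```

```text
the job is handed in; nothing more can be done
the job is handed in; nothing more can be done
```

The job is done and handed in at about 20 s on the robot's clock. I pushed both bushings over the ledge edge, the downhill one first, and both rolled down and queued at the gate. I then pressed the lever once, until the force rose to about 17 N at its hard stop, and held it for about 1 s before letting it up.

- **Bushings:** in the last side picture, one lies against the end stop and the other waits at the gate.
- **Lever:** the pad is back at its rest height of 91 mm.
- **Bystanders:** the marker, calliper and brush look unmoved. I compared these by eye only.
- **Robot:** it was touching nothing when I handed in.

No check failed. The depth fit of the chute's pose was about 8 mm uncertain along the lane. I took the value that best fitted the ledge's ends, and the pushes landed as intended.

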